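# Pile up the culture dishes and hold the pile off its stand

## Robot

A 6-joint arm with a two-finger parallel gripper is mounted at the origin on the work surface. World frame = base frame: x ahead of the robot, y to its left, z up, the work surface at z = 0. Lengths are in mm, angles in rad, forces in N, time in s.
With the tool pointing down it reaches from about 350 to 775 mm from the base axis. Payload 7.3 kg.
Tool frame: the origin (TCP) lies at the very end of the fingers, on their centre line; the grasp point (between the pads) lies 19 mm behind it (bot.grasp_offset is the distance from the TCP to the grasp point, in mm); z points along the fingers, y is the direction in which the jaws open and shut (so a half turn about z gives the same grasp; the last joint's range is limited). The gripper opens to 92 mm and grips with 3 to 60 N. Pads are 19 mm wide; open, the fingers measure 130 mm over their backs; the gripper's body (75 mm by 190 mm) begins 47 mm behind the grasp point.
Start: joints at [-1.421, 0.342, 1.524, -0, 1.275, -0.146], TCP at [153.063, -502.212, 226.741] pointing down, gripper open.
Joint ranges: [-2.53, 2.53], [-0.77, 2.02], [0.04, 2.7], [-1, 4.14], [0.28, 2.66], [-3.11, 3.11]. Speed limits (rad/s): [2.57, 2.57, 3.14, 3.14, 3.14, 3.14].

## Interface

Orientations are given as [roll, pitch, yaw] about the fixed x, y, z axes, in that order (R = Rz(yaw) Ry(pitch) Rx(roll)).
In Python, from plant import bot gives the robot as it stands.
- The arm moves only by the tool servo_tool, never from a script. Its arguments are lists of equal length, an entry for each row: "angular": the turn, a rotation vector about the world's x, y, z in degrees, a list of three; "slide": the shift along the world's x, y, z in mm, a list of three; "grip": the opening, from -1 (shut) to 1 (fully open), so that 0 is half open. In form: {"angular": [[ax, ay, az], ...], "slide": [[dx, dy, dz], ...], "grip": [grip, ...]}. A call has 1 to 10 rows; each row is the pose to reach, as a shift and turn from the pose commanded when the call began; what a row does not reach only later rows make up. A row lasts 1/12 s, in which the tool goes at most 41.7 mm and 7.16 degrees, less where a joint would pass 70% of its speed; a pose out of reach is approached as far as the arm can. A call with a gripper value outside its range is refused whole. The fingers move at their own pace and stop on an object; the grip force is fixed at half the most. Time passes only in rows, so rows that repeat a pose let the fingers close. It gives the time, the measured TCP pose, the force and the opening at its end, in the units of the state.
- bot.get_obs(): the state, without advancing time (a new reading comes with each control period).
- bot.capture(name): name is "scene" or "top"; returns a dict with "img" (400x640x3 uint8, blue, green, red), "range_z" (400x640 float32, mm along the optical axis (not along the pixel's ray), 0 where there is no reading), "fov_y" (degrees; the focal length in pixels is half the picture's height over the tangent of half this angle, whatever the lens; pixels are square), "cx", "cy" (the principal point, pixels), "R" (3x3) and "t" (3): a world point X has camera coordinates R X + t. Camera axes: x right, y down, z forward; pixel columns grow to the right and rows downward; lengths in mm; the calibration is good to about 2 mm. A picture is of the moment at which its call begins.
- bot.close_job(): hands the job in, once; it reports no verdict.
The state is a dict: "time": time; "joint_positions": joint angles; "dq": joint speeds; "tau": joint torques, N m; "tool_pos": TCP position; "tcp_rot": TCP orientation; "contact_force": force on the tool from outside, world axes, zero at the start; "moment": the same for the moment, N m; "grip_width": finger opening in mm.
Only numpy, scipy, OpenCV 4.12 (cv2) and the standard library are available. Lean on these libraries where they do the work, as an engineer would, in place of code of your own. Each camera call takes 0.05 s, during which the arm holds its last target.

## Task

On the blue-taped culture dish, which waits on the round steel stand, stack the green-taped dish and then the yellow-taped one, letting go of each so that the dishes lie flat with their edges flush. Then take the whole pile by its lowest dish, lift it straight up, level, until it is at least 7 cm clear of the stand, so that the lowest dish can be checked from below, and finish while still holding it there above the stand, steady, level and squarely piled. Never tip a dish over, and leave the white-taped dish, jars, bottle and spatula where they are.

Things in the scene. Friction and masses are not known exactly. Their poses are not given: they have to be found in the camera images.
- stand: round steel block fixed to the bench, 52 mm in diameter, 15 mm tall, narrower than the dish on it, which overhangs it by about 4 mm all round, so that fingertips can reach below the dish's underside. Origin: centre of its underside, on the bench; its top is 15 mm above its origin.
- dish_blue: closed round culture dish, a rigid flat disc 60 mm in diameter and 14 mm tall with flat top and bottom, about 40 g (28 to 56 g); blue tape round its edge, pale gel and small green leaves in the middle. Origin: centre of its underside; z up. It starts on top of the stand, within 2 mm of its centre, and is the bottom of the pile. The full pile of three is 42 mm tall.
- dish_green: closed round culture dish, a rigid flat disc 60 mm in diameter and 14 mm tall with flat top and bottom, about 40 g (28 to 56 g); green tape round its edge, pale gel and small green leaves in the middle. Origin: centre of its underside; z up. Lies flat on the bench; the middle of the pile.
- dish_yellow: closed round culture dish, a rigid flat disc 60 mm in diameter and 14 mm tall with flat top and bottom, about 40 g (28 to 56 g); yellow tape round its edge, pale gel and small green leaves in the middle. Origin: centre of its underside; z up. Lies flat on the bench; the top of the pile.
- dish_white: closed round culture dish, a rigid flat disc 60 mm in diameter and 14 mm tall with flat top and bottom, about 40 g (28 to 56 g); white tape round its edge, pale gel and small green leaves in the middle. Origin: centre of its underside; z up. Lies flat on the bench; not wanted, a bystander.
- jar_left: glass culture jar with plantlets and a pale lid, 72 mm in diameter, 120 mm tall, loose; bystander. Origin: centre of its underside.
- jar_right: glass culture jar with plantlets and a pale lid, 72 mm in diameter, 120 mm tall, loose; bystander. Origin: centre of its underside.
- jar_near: glass culture jar with plantlets and a pale lid, 72 mm in diameter, 120 mm tall, loose; bystander. Origin: centre of its underside.
- bottle: white bottle with a blue cap, 64 mm in diameter, 170 mm tall, loose; bystander. Origin: centre of its underside.
- spatula: slim steel lab spatula, 175 mm long, 18 mm wide, lying on the bench; bystander. Origin: near its middle, on its underside.
There are look-alikes about, which are no part of the job. What is shaped like the dish_yellow but pink or red is not meant.

How it is judged (in metres and radians):
On the way, in this order (a step that is already met when the one before it is completed fails the run):
1. the green dish lies flat and squarely on the blue dish on the stand, released and at rest (height (world z) of dish_blue between 0.011 and 0.02 m and horizontal distance between dish_blue and stand below 0.02 m and horizontal distance between dish_green and dish_blue below 0.006 m and z of dish_green in the frame of dish_blue between 0.011 and 0.017 m and contact force between dish_green and the fingers below 0.3 N and linear speed of dish_green below 0.02 m/s and angle between dish_green's own z axis and vertical below 0.1 rad), for 0.2 s.
2. the yellow dish lies flat and squarely on the green dish, the pile still on the stand, released and at rest (height (world z) of dish_blue between 0.011 and 0.02 m and horizontal distance between dish_blue and stand below 0.02 m and horizontal distance between dish_green and dish_blue below 0.006 m and z of dish_green in the frame of dish_blue between 0.011 and 0.017 m and horizontal distance between dish_yellow and dish_green below 0.006 m and z of dish_yellow in the frame of dish_green between 0.011 and 0.017 m and contact force between dish_yellow and the fingers below 0.3 N and linear speed of dish_yellow below 0.02 m/s and angle between dish_yellow's own z axis and vertical below 0.1 rad), for 0.2 s.
At the end, for the whole second after the job is handed in: The gripper still holds the blue dish at least 65 mm above the stand; green lies on blue and yellow on green, centred within 6 mm and flat; all three level within 0.1 rad and at rest (under 20 mm/s, 0.15 rad/s), over the stand (within 50 mm) without touching it (height (world z) of dish_blue above 0.08 m and horizontal distance between dish_green and dish_blue below 0.006 m and z of dish_green in the frame of dish_blue between 0.011 and 0.017 m and horizontal distance between dish_yellow and dish_green below 0.006 m and z of dish_yellow in the frame of dish_green between 0.011 and 0.017 m and angle between each of dish_blue, dish_green, dish_yellow's own z axis and vertical below 0.1 rad and linear speed of each of dish_blue, dish_green, dish_yellow below 0.02 m/s and angular speed of each of dish_blue, dish_green, dish_yellow below 0.15 rad/s and contact force between the fingers and dish_blue above 1 N and horizontal distance between dish_blue and stand below 0.05 m and contact force between each of dish_blue, dish_green, dish_yellow and stand below 0.1 N); the arm keeps its last pose, push and grip.
It fails at once if one of the three dishes was tipped (more than 0.5 rad) (angle between any of dish_blue, dish_green, dish_yellow's own z axis and vertical above 0.5 rad).
It fails at once if a bystander was displaced by more than 20 mm (distance of any of dish_white, jar_left, jar_right, jar_near, bottle, spatula from where it was at the start of the episode above 0.02 m).
It also fails if it takes over 72 s, if anything falls off the work surface, if the arm or the gripper's body presses on something with over 40 N, if the wrist force passes 120 N, or if a joint passes its speed limit or range.

## Working session

There is one attempt and no reset: what is moved stays moved. The work goes in short steps, Python scripts to look and compute and a tool call to move; the robot and the scene stay as the last step left them, time stands still between calls to the robot, and variables do not carry over. Pictures are saved under pics/ and viewed, and the job is handed in when it is done.

Besides the shell and the picture viewer there is one more tool, called as name(argument=value, ...) on one line, values as JSON. servo_tool: Moves the arm, as the interface text tells. Its arguments: {"type":"object","properties":{"angular":{"type":"array","items":{"type":"array","items":{"type":"number"}}},"slide":{"type":"array","items":{"type":"array","items":{"type":"number"}}},"grip":{"type":"array","items":{"type":"number"}}},"required":["angular","slide","grip"]}

```bash
ls; mkdir -p pics; cat > h.py <<'E'
import numpy as np, cv2
from plant import bot
def K(c):
    f=c["img"].shape[0]/2/np.tan(np.radians(c["fov_y"])/2); return f
def ray(c,u,v,z):
    f=K(c);R=np.array(c["R"]);t=np.array(c["t"])
    d=R.T@np.array([(u-c["cx"])/f,(v-c["cy"])/f,1.]);o=-R.T@t
    return o+d*(z-o[2])/d[2]
def cloud(c):
    f=K(c);R=np.array(c["R"]);t=np.array(c["t"]);Z=c["range_z"].astype(float)
    v,u=np.mgrid[:Z.shape[0],:Z.shape[1]]
    P=np.stack([(u-c["cx"])/f*Z,(v-c["cy"])/f*Z,Z],-1)
    return (P-t)@R
def proj(c,X):
    p=np.array(c["R"])@np.array(X,float)+np.array(c["t"]);f=K(c)
    return p[0]/p[2]*f+c["cx"],p[1]/p[2]*f+c["cy"]
E
python3 - <<'E'
from h import *
for n in("scene","top"):
    c=bot.capture(n);cv2.imwrite(f"pics/{n}0.png",c["img"]);print(n,K(c),-np.array(c["R"]).T@c["t"],c["cx"],c["cy"])
    np.save(n+"0.npy",c,allow_pickle=True)
print(bot.get_obs(),bot.grasp_offset)
E
```

```text
pics
scene 388.82093618973744 [1345.0578412   83.7850015  563.8458759] 319.55292780731963 192.8872379725564
top 459.6980624697158 [ 303.35841357   14.69213467 1316.45905699] 322.62965848858937 197.42985993679068
{'time': 0.1, 'joint_positions': array([-1.42100759e+00,  3.42666846e-01,  1.52490080e+00, -1.40393186e-06,
        1.27539004e+00, -1.46000920e-01]), 'dq': array([-1.40207748e-03, -2.23914448e-03, -2.41921055e-03,  9.56945838e-04,
       -2.27303136e-04, -3.27810851e-05]), 'tau': array([ 1.57444862e-03, -4.32003379e+01, -2.44694424e+01,  7.18525588e-02,
        5.25904284e-02, -4.41843486e-05]), 'tool_pos': array([ 153.00256284, -501.84377021,  226.11451543]), 'tcp_rot': array([-3.14024195e+00, -1.97260597e-04,  2.95789933e-01]), 'contact_force': array([-0.18787198, -0.55108028, -0.31670046]), 'moment': array([-0.00401167, -0.01344157,  0.00638528]), 'grip_width': 91.78493775600543} 18.8
```

View pics/scene0.png

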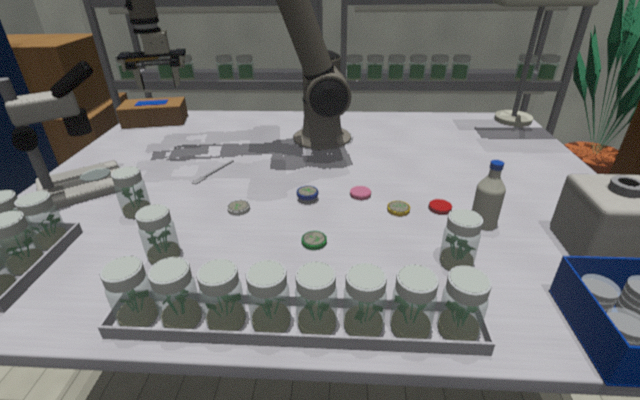

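View pics/top0.png

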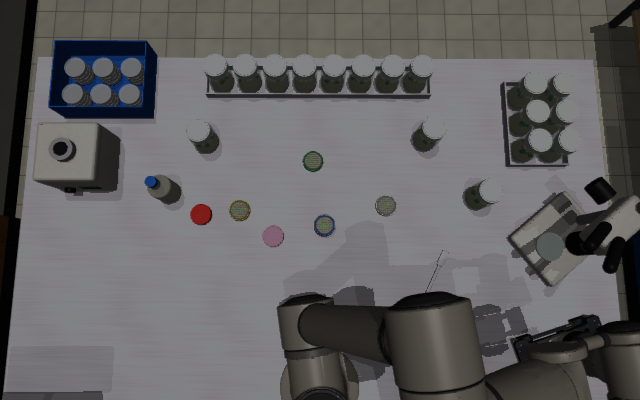

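The top view shows blue at (325,225), green (313,161), yellow (240,210), white (385,205), with pink (273,236) and red (201,214) as look-alikes. Next I measure them.

```bash
cat >> h.py <<'E'
def dish(c,u,v,ztop,r=24):
    """segment dish vs bench near (u,v) by saturation/colour difference & fit ellipse; returns world centre & pts"""
    im=c["img"].astype(np.float32); x0,y0=int(u)-r,int(v)-r
    cr=im[y0:y0+2*r,x0:x0+2*r]
    bg=np.median(np.r_[cr[0],cr[-1],cr[:,0],cr[:,-1]],axis=0)
    ch=cr-cr.mean(-1,keepdims=True); d=np.linalg.norm(ch-(bg-bg.mean()),axis=-1)
    return cr,d,(x0,y0)
E
python3 - <<'E'
from h import *
for n,pts in(("top",dict(blue=(325,225),green=(313,161),yellow=(240,210),white=(385,205),pink=(273,236))),("scene",dict(blue=(307,194),green=(314,240),yellow=(398,208),white=(238,207),pink=(360,192)))):
    c=np.load(n+"0.npy",allow_pickle=True).item()
    P=cloud(c); tiles=[]
    for k,(u,v) in pts.items():
        r=17; Q=P[v-r:v+r,u-r:u+r]; z=Q[...,2]
        print(n,k,"z centre",np.round(P[v-2:v+3,u-2:u+3,2].mean(),1),"bench",np.round(np.median(z),1))
        top=np.median(P[v-2:v+3,u-2:u+3,2])
        m=(abs(z-top)<4); 
        nl,lab,st,ce=cv2.connectedComponentsWithStats(m.astype(np.uint8)); l=lab[r,r]; s=lab==l
        q=Q[s]; print("   ctr",np.round((q.min(0)+q.max(0))/2,1),"mean",np.round(q.mean(0),1),"ext",np.round(np.ptp(q,axis=0),1),s.sum())
        tiles.append(cv2.resize(c["img"][v-r:v+r,u-r:u+r],(150,150),interpolation=0))
    cv2.imwrite(f"pics/crop_{n}.png",np.hstack(tiles))
E
```

```text
top blue z centre 28.6 bench 1.7
   ctr [436.5 -14.2  28.7] mean [437.2 -14.1  28.8] ext [56.9 56.5  8. ] 312
top green z centre 13.5 bench 1.3
   ctr [626.8  17.9  13.9] mean [625.8  18.   13.8] ext [57.7 55.3  7.9] 278
top yellow z centre 13.7 bench 1.7
   ctr [481.9 227.6  13.8] mean [482.7 227.9  13.7] ext [58.2 57.2  7.9] 288
top white z centre 13.1 bench 1.2
   ctr [ 495.2 -190.8   12.6] mean [ 494.3 -191.5   13. ] ext [58.6 57.6  7.9] 277
top pink z centre 13.4 bench 1.6
   ctr [407.3 130.3  13.7] mean [407.9 131.4  13.8] ext [57.  56.7  8. ] 291
scene blue z centre 29.4 bench 1.7
   ctr [439.  -14.9  29. ] mean [441.5 -13.6  29.7] ext [59.  57.4  6.9] 214
scene green z centre 15.0 bench 1.8
   ctr [627.4  17.7  14.3] mean [630.6  18.1  14.7] ext [60.7 58.3  6.6] 343
scene yellow z centre 15.3 bench 1.8
   ctr [483.6 227.1  14.3] mean [485.9 227.2  15. ] ext [61.4 57.2  6. ] 239
scene white z centre 14.9 bench 1.4
   ctr [ 497.9 -191.8   14. ] mean [ 499.2 -191.4   14.5] ext [62.1 58.6  6.4] 239
scene pink z centre 15.2 bench 1.6
   ctr [410.7 130.8  15.2] mean [411.2 131.   15. ] ext [60.7 55.8  7.1] 196
```

```bash
python3 -c "
import cv2,numpy as np
cv2.imwrite('pics/crops.png',np.vstack([cv2.imread('pics/crop_top.png'),cv2.imread('pics/crop_scene.png')]))"
```

```text
(no output)
```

View pics/crops.png

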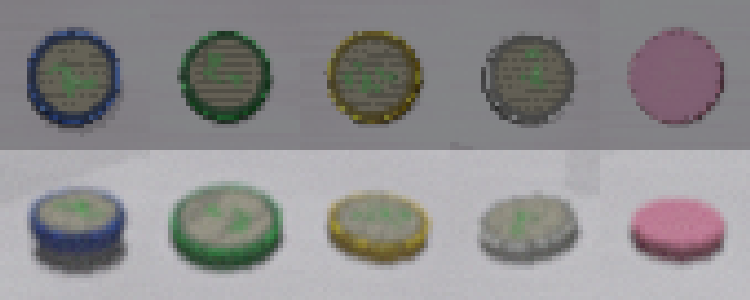

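Blue is at (437,-14, top 29), green (626.5,18, top 14) and yellow (482.5,227.7, top 14). Both views agree within about 2–3 mm and the sizes are about 58–60 mm. The crops confirm gel, leaves and tape on blue, green and yellow, while the pink one is plain. I'll move over green with the jaws along y.

servo_tool(angular=[[0, 0, -5], [0, 0, -10], [0, 0, -15], [0, 0, -17], [0, 0, -17], [0, 0, -17], [0, 0, -17], [0, 0, -17], [0, 0, -17], [0, 0, -17]], slide=[[25, 27, 0], [50, 55, 0], [75, 82, 0], [100, 110, 0], [125, 137, 0], [150, 165, 0], [175, 192, 0], [200, 220, 0], [225, 247, 0], [250, 275, 0]], grip=[1, 1, 1, 1, 1, 1, 1, 1, 1, 1])

```text
time: 0.93
tool_pos: [403.8, -225.6, 226.6]
tcp_rot: [3.142, 0.0, -0.001]
contact_force: [1.0, -1.4, 0.0]
grip_width: 91.8
```

servo_tool(angular=[[0, 0, 0], [0, 0, 0], [0, 0, 0], [0, 0, 0], [0, 0, 0], [0, 0, 0], [0, 0, 0], [0, 0, 0], [0, 0, 0], [0, 0, 0]], slide=[[25, 27, -10], [50, 55, -20], [75, 82, -30], [100, 110, -40], [125, 137, -50], [150, 165, -60], [175, 192, -70], [200, 220, -80], [223.5, 245.2, -90], [223.5, 245.2, -100]], grip=[1, 1, 1, 1, 1, 1, 1, 1, 1, 1])

```text
time: 1.77
tool_pos: [629.5, 22.9, 125.3]
tcp_rot: [-3.14, -0.002, 0.003]
contact_force: [-1.7, -0.3, 0.6]
grip_width: 92.1
```

servo_tool(angular=[[0, 0, 0], [0, 0, 0], [0, 0, 0]], slide=[[0, 0, 0], [0, 0, 0], [0, 0, 0]], grip=[1, 1, 1])

```text
time: 2.02
tool_pos: [626.2, 17.1, 127.1]
tcp_rot: [3.141, 0.0, -0.002]
contact_force: [-0.2, -0.1, 0.3]
grip_width: 92.1
```

servo_tool(angular=[[0, 0, 0], [0, 0, 0], [0, 0, 0], [0, 0, 0], [0, 0, 0], [0, 0, 0], [0, 0, 0], [0, 0, 0]], slide=[[0, 0, -25], [0, 0, -50], [0, 0, -75], [0, 0, -95], [0, 0, -110], [0, 0, -118], [0, 0, -122], [0, 0, -122]], grip=[1, 1, 1, 1, 1, 1, 1, 1])

```text
time: 2.68
tool_pos: [626.5, 17.3, 5.0]
tcp_rot: [3.141, -0.0, -0.002]
contact_force: [-0.1, -1.0, 0.1]
grip_width: 91.9
```

```bash
python3 - <<'E'
from h import *
c=bot.capture("scene");cv2.imwrite("pics/s1.png",cv2.resize(c["img"][140:290,215:415],(800,600),interpolation=2))
print(bot.get_obs()["tool_pos"])
E
```

```text
[626.99371535  17.42034681   5.6978702 ]
```

View pics/s1.png

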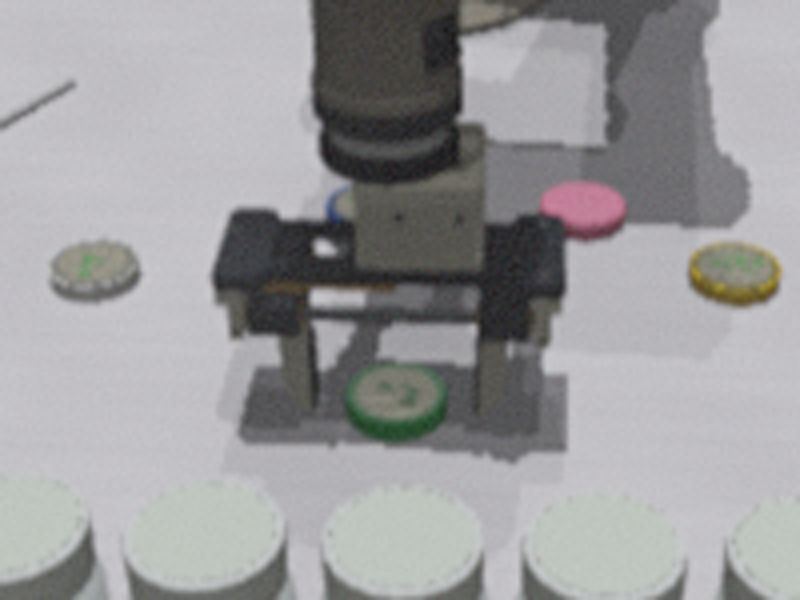

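The green dish (395,400 in the crop) sits midway between the fingertips (300,400 and 490,400). Closing.

servo_tool(angular=[[0, 0, 0], [0, 0, 0], [0, 0, 0], [0, 0, 0], [0, 0, 0], [0, 0, 0], [0, 0, 0], [0, 0, 0]], slide=[[0, 0, 0], [0, 0, 0], [0, 0, 0], [0, 0, 0], [0, 0, 0], [0, 0, 0], [0, 0, 0], [0, 0, 0]], grip=[0.4, 0.3, 0.2, 0, -0.5, -1, -1, -1])

```text
time: 3.4
tool_pos: [626.7, 18.0, 5.0]
tcp_rot: [3.141, -0.0, -0.001]
contact_force: [-1.0, 0.3, 2.9]
grip_width: 59.1
```

servo_tool(angular=[[0, 0, 0], [0, 0, 0], [0, 0, 0], [0, 0, 0], [0, 0, 0], [0, 0, 0]], slide=[[0, 0, 10], [0, 0, 25], [0, 0, 45], [0, 0, 65], [0, 0, 80], [0, 0, 80]], grip=[-1, -1, -1, -1, -1, -1])

```text
time: 3.9
tool_pos: [628.7, 17.8, 88.8]
tcp_rot: [3.141, -0.007, -0.001]
contact_force: [0.4, -0.0, 1.2]
grip_width: 58.7
```

```bash
python3 - <<'E'
from h import *
c=bot.capture("scene");np.save("s2.npy",c,allow_pickle=True)
cv2.imwrite("pics/s2.png",cv2.resize(c["img"][110:260,215:415],(800,600),interpolation=2))
t=bot.capture("top");cv2.imwrite("pics/t2.png",cv2.resize(t["img"][100:250,225:425],(800,600),interpolation=2))
print(bot.get_obs()["tool_pos"],bot.get_obs()["grip_width"])
E
```

```text
[626.66261281  17.98241771  85.13446542] 59.285032112481986
```

View pics/s2.png

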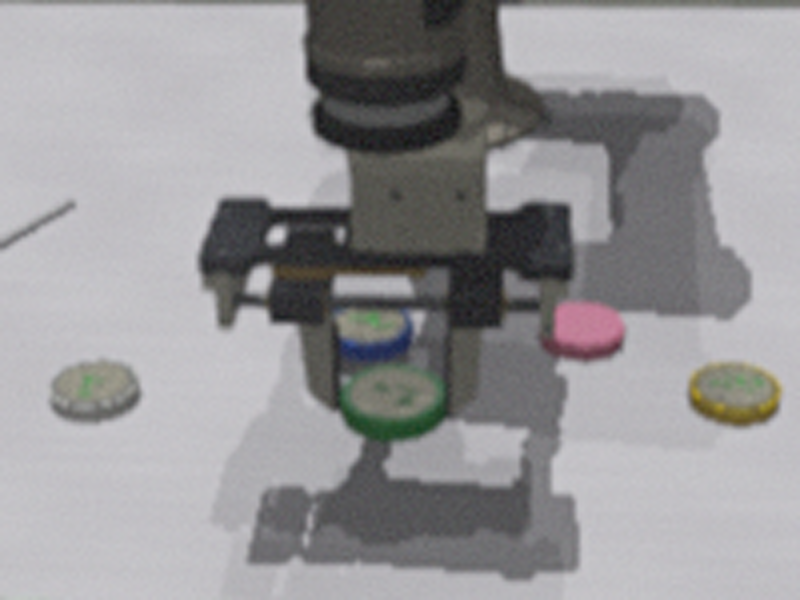

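View pics/t2.png

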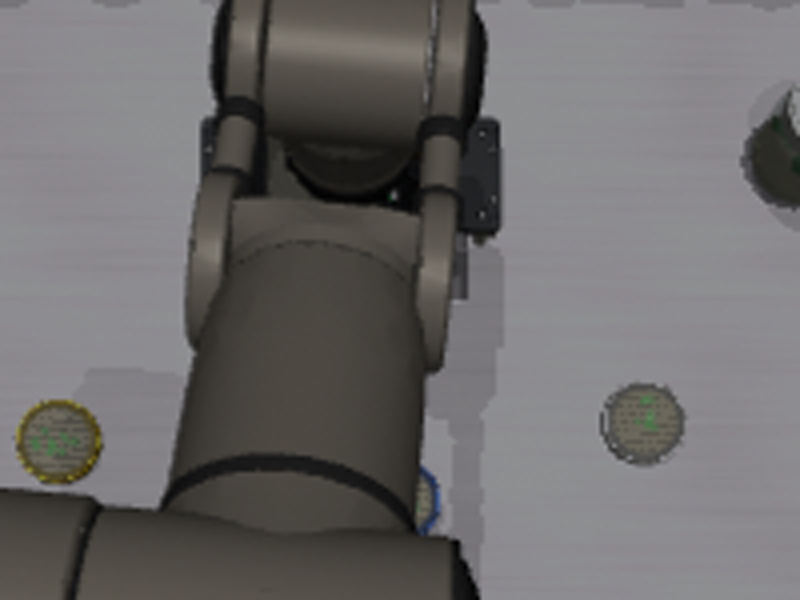

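```bash
cat >> h.py <<'E'
def fit_top(c,mask,ztop):
    """rim colour mask -> outer contour rays onto plane; crude min enclosing circle of disc top incl. tape"""
    P=cloud(c); q=P[mask&(abs(P[...,2]-ztop)<5)]; return (q.min(0)+q.max(0))/2,np.ptp(q,axis=0),np.median(q[:,2]),len(q)
def box(c,u0,u1,v0,v1):
    m=np.zeros(c["range_z"].shape,bool);m[v0:v1,u0:u1]=1;return m
E
python3 - <<'E'
from h import *
c=np.load("s2.npy",allow_pickle=True).item()
P=cloud(c);im=c["img"];hsv=cv2.cvtColor(im,cv2.COLOR_BGR2HSV)
b=box(c,295,332,195,225)
g=b&(hsv[...,1]>70)&(hsv[...,0]>40)&(hsv[...,0]<90)
cnt,_=cv2.findContours(g.astype(np.uint8),0,1);h=cv2.convexHull(np.vstack(cnt))
print(cv2.boundingRect(h))
m=np.zeros(g.shape,np.uint8);cv2.drawContours(m,[h],-1,1,-1)
q=P[m>0]; top=q[q[:,2]>86]
print(np.percentile(q[:,2],[5,50,95]),(top.min(0)+top.max(0))/2,np.ptp(top,axis=0))
Z=np.median(top[:,2]);
pl=np.c_[top[:,:2],np.ones(len(top))];print("slopes",np.linalg.lstsq(pl,top[:,2],rcond=None)[0])
E
```

```text
(300, 205, 27, 15)
[88.32170974 98.10775894 99.8655437 ] [981.29191482  36.84242475 324.94832327] [727.53185275  93.8851535  477.79510525]
slopes [ 5.99391794e-01  9.06031213e-02 -2.91121676e+02]
```

```bash
python3 - <<'E'
from h import *
c=np.load("s2.npy",allow_pickle=True).item()
P=cloud(c);im=c["img"];hsv=cv2.cvtColor(im,cv2.COLOR_BGR2HSV)
b=box(c,295,332,195,225)
m=b&(P[...,2]>80)&(P[...,2]<102)&(P[...,0]<680)
g=m&(hsv[...,1]>60)&(hsv[...,0]>40)&(hsv[...,0]<90)
q=P[g];print(len(q),(q.min(0)+q.max(0))/2,np.ptp(q,axis=0))
v,u=np.nonzero(g);print(u.min(),u.max(),v.min(),v.max(), proj(c,[626.5,18,94]),proj(c,[656.5,18,94]),proj(c,[596.5,18,94]))
E
```

```text
145 [639.04360447  18.73055198  92.26032868] [43.03523204 57.66140796 14.66016005]
300 326 205 219 (np.float64(312.91916249136926), np.float64(208.20436514835058)) (np.float64(311.8447341397799), np.float64(215.83683520468347)) (np.float64(313.93126641530677), np.float64(201.01463222486353))
```

servo_tool(angular=[[0, 0, 0], [0, 0, 0], [0, 0, 0], [0, 0, 0], [0, 0, 0], [0, 0, 0], [0, 0, 0], [0, 0, 0], [0, 0, 0], [0, 0, 0]], slide=[[-8, -1, 0], [-24, -4, 0], [-48, -8, 0], [-75, -13, 0], [-103, -18, 0], [-130, -22, 0], [-155, -26, 0], [-173, -29, 0], [-185, -31, 0], [-189, -32, 0]], grip=[-1, -1, -1, -1, -1, -1, -1, -1, -1, -1])

```text
time: 4.83
tool_pos: [434.7, -13.8, 83.7]
tcp_rot: [-3.141, 0.004, -0.001]
contact_force: [-0.2, -1.0, -0.4]
grip_width: 59.0
```

servo_tool(angular=[[0, 0, 0], [0, 0, 0], [0, 0, 0], [0, 0, 0], [0, 0, 0], [0, 0, 0], [0, 0, 0]], slide=[[0, 0, 0], [0, 0, -10], [0, 0, -20], [0, 0, -30], [0, 0, -37], [0, 0, -41], [0, 0, -41]], grip=[-1, -1, -1, -1, -1, -1, -1])

```text
time: 5.42
tool_pos: [437.5, -13.9, 42.8]
tcp_rot: [-3.141, 0.002, -0.001]
contact_force: [0.7, -0.5, -0.1]
grip_width: 58.5
```

```bash
python3 - <<'E'
from h import *
c=bot.capture("scene");np.save("s3.npy",c,allow_pickle=True)
cv2.imwrite("pics/s3.png",cv2.resize(c["img"][150:210,267:347],(800,600),interpolation=2))
print(bot.get_obs()["tool_pos"],bot.get_obs()["grip_width"],bot.get_obs()["contact_force"])
E
```

```text
[437.68951097 -13.93475418  43.32646176] 58.557221368376986 [ 0.35535485  0.16450017 -0.43274037]
```

View pics/s3.png

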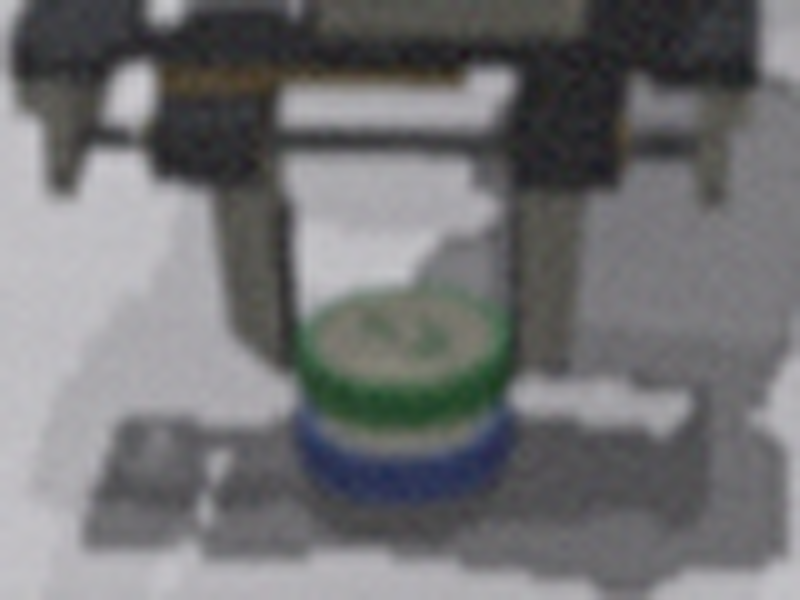

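Green (405,350) hangs centred over blue (408,450) and level, with a gap of about 10 mm. Lowering and releasing.

servo_tool(angular=[[0, 0, 0], [0, 0, 0], [0, 0, 0], [0, 0, 0], [0, 0, 0], [0, 0, 0]], slide=[[0, 0, -3], [0, 0, -6], [0, 0, -8], [0, 0, -9.5], [0, 0, -9.5], [0, 0, -9.5]], grip=[-1, -1, -1, -1, -1, -1])

```text
time: 5.97
tool_pos: [437.6, -14.0, 34.3]
tcp_rot: [3.141, -0.0, -0.001]
contact_force: [0.4, -0.1, -0.7]
grip_width: 59.0
```

servo_tool(angular=[[0, 0, 0], [0, 0, 0], [0, 0, 0], [0, 0, 0], [0, 0, 0], [0, 0, 0], [0, 0, 0], [0, 0, 0]], slide=[[0, 0, 0], [0, 0, 0], [0, 0, 0], [0, 0, 0], [0, 0, 0], [0, 0, 0], [0, 0, 0], [0, 0, 0]], grip=[0.32, 0.36, 0.45, 0.6, 0.8, 1, 1, 1])

```text
time: 6.63
tool_pos: [437.6, -14.0, 34.2]
tcp_rot: [3.142, 0.0, -0.001]
contact_force: [0.9, 0.1, 0.0]
grip_width: 90.7
```

servo_tool(angular=[[0, 0, 0], [0, 0, 0], [0, 0, 0], [0, 0, 0], [0, 0, 0], [0, 0, 0], [0, 0, 0], [0, 0, 0]], slide=[[0, 0, 5], [0, 0, 20], [0, 0, 40], [0, 0, 65], [0, 0, 85], [0, 0, 95], [0, 0, 95], [0, 0, 95]], grip=[1, 1, 1, 1, 1, 1, 1, 1])

```text
time: 7.3
tool_pos: [437.7, -14.0, 129.6]
tcp_rot: [3.141, -0.001, -0.001]
contact_force: [0.3, 0.3, -0.2]
grip_width: 92.0
```

```bash
python3 - <<'E'
from h import *
c=bot.capture("scene");np.save("s4.npy",c,allow_pickle=True)
cv2.imwrite("pics/s4.png",cv2.resize(c["img"][150:210,267:347],(800,600),interpolation=2))
print(bot.get_obs()["tool_pos"],bot.get_obs()["grip_width"],bot.get_obs()["contact_force"])
E
```

```text
[437.18757127 -13.94723944 128.90811632] 91.74635706596862 [-0.53641462 -0.45899578  0.24789363]
```

View pics/s4.png

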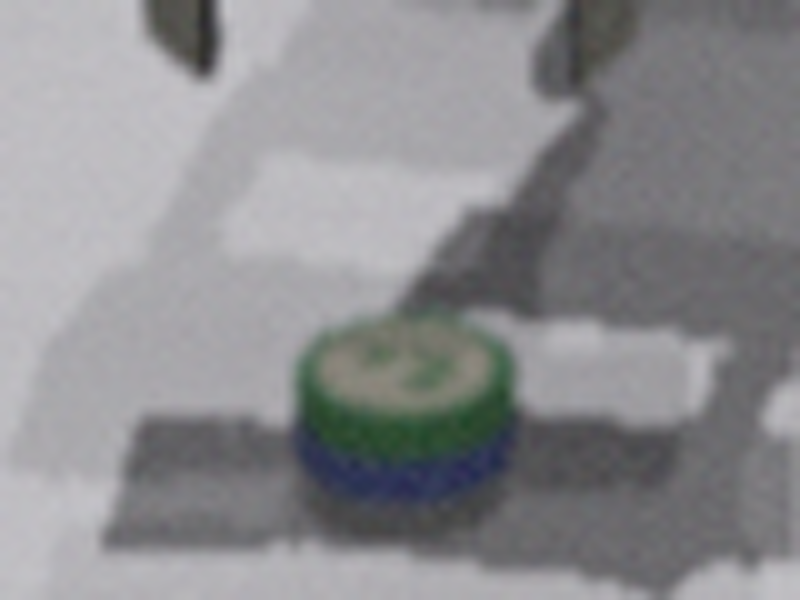

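Green lies flush on blue, with edges at columns 298–515 for both. Now to yellow.

servo_tool(angular=[[0, 0, 0], [0, 0, 0], [0, 0, 0], [0, 0, 0], [0, 0, 0], [0, 0, 0], [0, 0, 0], [0, 0, 0], [0, 0, 0], [0, 0, 0]], slide=[[3, 15, 0], [8, 42, 0], [14, 74, 0], [20, 108, 0], [27, 142, 0], [33, 175, 0], [39, 207, 0], [43, 230, 0], [45, 241.5, 0], [45, 241.5, 0]], grip=[1, 1, 1, 1, 1, 1, 1, 1, 1, 1])

```text
time: 8.18
tool_pos: [482.1, 229.2, 127.9]
tcp_rot: [3.141, 0.002, 0.002]
contact_force: [-0.4, 0.2, 1.0]
grip_width: 91.9
```

servo_tool(angular=[[0, 0, 0], [0, 0, 0], [0, 0, 0], [0, 0, 0], [0, 0, 0], [0, 0, 0], [0, 0, 0], [0, 0, 0]], slide=[[0, 0, -25], [0, 0, -50], [0, 0, -75], [0, 0, -95], [0, 0, -110], [0, 0, -120], [0, 0, -124.5], [0, 0, -124.5]], grip=[1, 1, 1, 1, 1, 1, 1, 1])

```text
time: 8.85
tool_pos: [482.0, 226.5, 3.9]
tcp_rot: [3.141, 0.002, -0.002]
contact_force: [-0.2, -0.1, 0.7]
grip_width: 91.5
```

```bash
python3 - <<'E'
from h import *
c=bot.capture("scene");np.save("s5.npy",c,allow_pickle=True)
t=bot.capture("top");np.save("t5.npy",t,allow_pickle=True)
a=cv2.resize(c["img"][160:240,340:450],(550,400),interpolation=2)
b=cv2.resize(t["img"][190:260,290:360],(250,250),interpolation=0)
b=np.vstack([b,np.zeros((150,250,3),np.uint8)])
cv2.imwrite("pics/s5.png",np.hstack([a,b]))
P=cloud(t); q=P[200:245,300:350].reshape(-1,3); q=q[(q[:,2]>37)&(q[:,2]<50)]
print((q.min(0)+q.max(0))/2,q.mean(0),np.ptp(q,axis=0),len(q))
print(bot.get_obs()["tool_pos"],bot.get_obs()["grip_width"],bot.get_obs()["contact_force"])
E
```

```text
[437.79953404 -13.88937139  43.33390675] [437.32368156 -13.2527334   42.80852556] [56.56870506 55.9145305  12.64399225] 348
[483.01286492 227.20174174   5.31767074] 91.91386104201449 [-0.13113528  0.60526363  0.17315148]
```

View pics/s5.png

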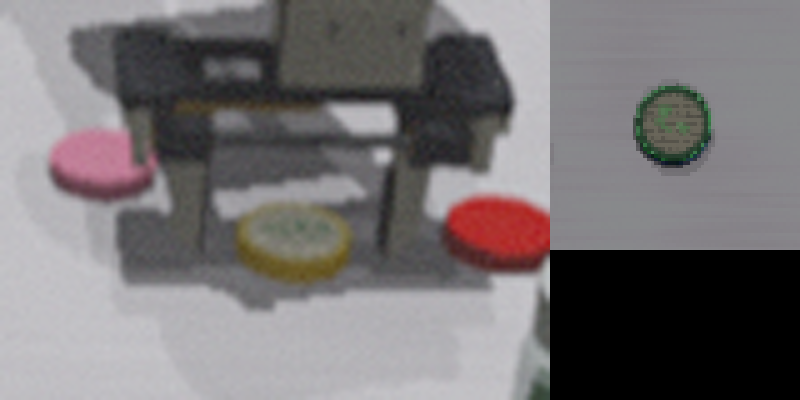

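The stack's top measures (437.8,-13.9,43), on target, and yellow (293,240) sits midway between the fingers. Gripping and carrying back.

servo_tool(angular=[[0, 0, 0], [0, 0, 0], [0, 0, 0], [0, 0, 0], [0, 0, 0], [0, 0, 0], [0, 0, 0], [0, 0, 0]], slide=[[0, 0, 0], [0, 0, 0], [0, 0, 0], [0, 0, 0], [0, 0, 0], [0, 0, 0], [0, 0, 0], [0, 0, 0]], grip=[0.4, 0.3, 0.2, 0, -0.5, -1, -1, -1])

```text
time: 9.62
tool_pos: [482.6, 227.6, 5.0]
tcp_rot: [-3.142, -0.0, -0.001]
contact_force: [-0.2, 1.1, 3.7]
grip_width: 59.1
```

servo_tool(angular=[[0, 0, 0], [0, 0, 0], [0, 0, 0], [0, 0, 0], [0, 0, 0], [0, 0, 0]], slide=[[0, 0, 10], [0, 0, 25], [0, 0, 45], [0, 0, 65], [0, 0, 80], [0, 0, 80]], grip=[-1, -1, -1, -1, -1, -1])

```text
time: 10.12
tool_pos: [484.4, 228.1, 88.2]
tcp_rot: [-3.14, -0.006, -0.001]
contact_force: [-0.1, 0.6, -0.3]
grip_width: 58.7
```

servo_tool(angular=[[0, 0, 0], [0, 0, 0], [0, 0, 0], [0, 0, 0], [0, 0, 0], [0, 0, 0], [0, 0, 0], [0, 0, 0], [0, 0, 0], [0, 0, 0]], slide=[[-2, -8, 0], [-5, -25, 0], [-10, -52, 0], [-16, -84, 0], [-22, -118, 0], [-28, -150, 0], [-34, -182, 0], [-40, -212, 0], [-44, -233, 0], [-45, -241.5, 0]], grip=[-1, -1, -1, -1, -1, -1, -1, -1, -1, -1])

```text
time: 10.95
tool_pos: [435.7, -16.4, 83.7]
tcp_rot: [3.142, 0.003, -0.004]
contact_force: [-0.6, -0.3, -0.7]
grip_width: 59.3
```

servo_tool(angular=[[0, 0, 0], [0, 0, 0], [0, 0, 0], [0, 0, 0], [0, 0, 0], [0, 0, 0], [0, 0, 0]], slide=[[0, 0, 0], [0, 0, 0], [0, 0, -8], [0, 0, -18], [0, 0, -25], [0, 0, -27], [0, 0, -27]], grip=[-1, -1, -1, -1, -1, -1, -1])

```text
time: 11.53
tool_pos: [437.0, -13.2, 56.9]
tcp_rot: [-3.141, 0.002, 0.0]
contact_force: [0.0, 0.5, -0.0]
grip_width: 58.5
```

```bash
python3 - <<'E'
from h import *
c=bot.capture("scene");np.save("s6.npy",c,allow_pickle=True)
cv2.imwrite("pics/s6.png",cv2.resize(c["img"][150:210,267:347],(800,600),interpolation=2))
print(bot.get_obs()["tool_pos"],bot.get_obs()["grip_width"],bot.get_obs()["contact_force"])
E
```

```text
[437.42146361 -13.41627489  57.35775346] 59.01891041206092 [ 0.15991866 -0.476554   -1.29256499]
```

View pics/s6.png

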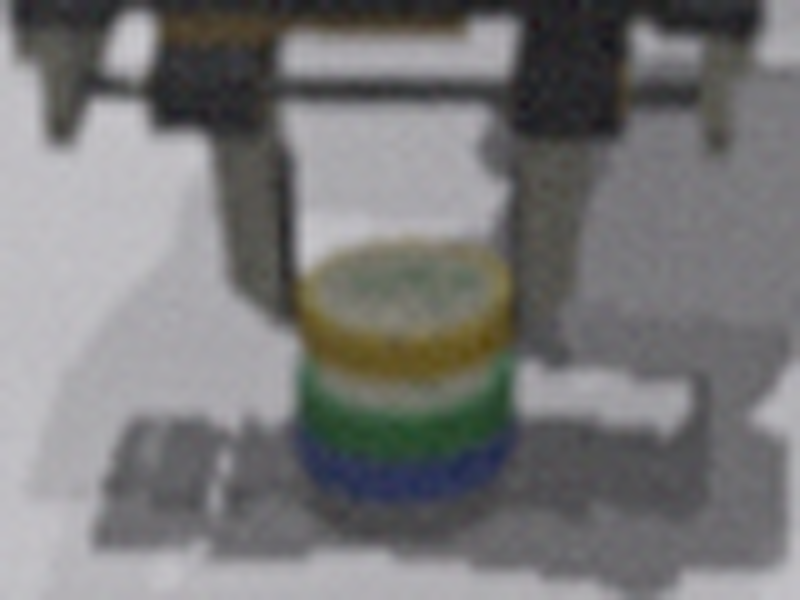

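servo_tool(angular=[[0, 0, 0], [0, 0, 0], [0, 0, 0], [0, 0, 0], [0, 0, 0], [0, 0, 0]], slide=[[0, 0, -3], [0, 0, -6], [0, 0, -8], [0, 0, -9.5], [0, 0, -9.5], [0, 0, -9.5]], grip=[-1, -1, -1, -1, -1, -1])

```text
time: 12.08
tool_pos: [437.5, -14.1, 48.2]
tcp_rot: [3.142, 0.0, -0.001]
contact_force: [-0.0, 0.2, -0.9]
grip_width: 59.1
```

servo_tool(angular=[[0, 0, 0], [0, 0, 0], [0, 0, 0], [0, 0, 0], [0, 0, 0], [0, 0, 0], [0, 0, 0], [0, 0, 0], [0, 0, 0], [0, 0, 0]], slide=[[0, 0, 0], [0, 0, 0], [0, 0, 0], [0, 0, 0], [0, 0, 0], [0, 0, 0], [0, 0, 0], [0, 0, 0], [0, 0, 0], [0, 0, 0]], grip=[0.32, 0.36, 0.45, 0.6, 0.8, 1, 1, 1, 1, 1])

```text
time: 12.92
tool_pos: [437.6, -14.0, 48.2]
tcp_rot: [3.141, 0.0, -0.001]
contact_force: [1.3, 0.4, -0.7]
grip_width: 91.8
```

```bash
python3 - <<'E'
from h import *
c=bot.capture("scene");np.save("s7.npy",c,allow_pickle=True)
cv2.imwrite("pics/s7.png",cv2.resize(c["img"][150:210,267:347],(800,600),interpolation=2))
print(bot.get_obs()["tool_pos"],bot.get_obs()["grip_width"],bot.get_obs()["contact_force"])
hsv=cv2.cvtColor(c["img"],cv2.COLOR_BGR2HSV)
for n,a,b in(("y",18,35),("g",45,85),("b",105,130)):
    m=box(c,290,325,165,210)&(hsv[...,0]>=a)&(hsv[...,0]<=b)&(hsv[...,1]>90)
    v,u=np.nonzero(m);print(n,len(u),u.min(),u.max(),(u.min()+u.max())/2,v.min(),v.max())
for z in(22,36,50): print(proj(c,[467,-14,z]))
E
```

```text
[437.55579262 -14.00320247  48.23277319] 92.14547890791718 [-0.83090542  0.44222269 -0.20962928]
y 106 297 317 307.0 181 191
g 66 298 317 307.5 189 195
b 62 297 317 307.0 194 199
(np.float64(306.1408243101181), np.float64(197.89122603180957))
(np.float64(305.97697665528216), np.float64(193.3823218446037))
(np.float64(305.8108266170542), np.float64(188.81005864180884))
```

View pics/s7.png

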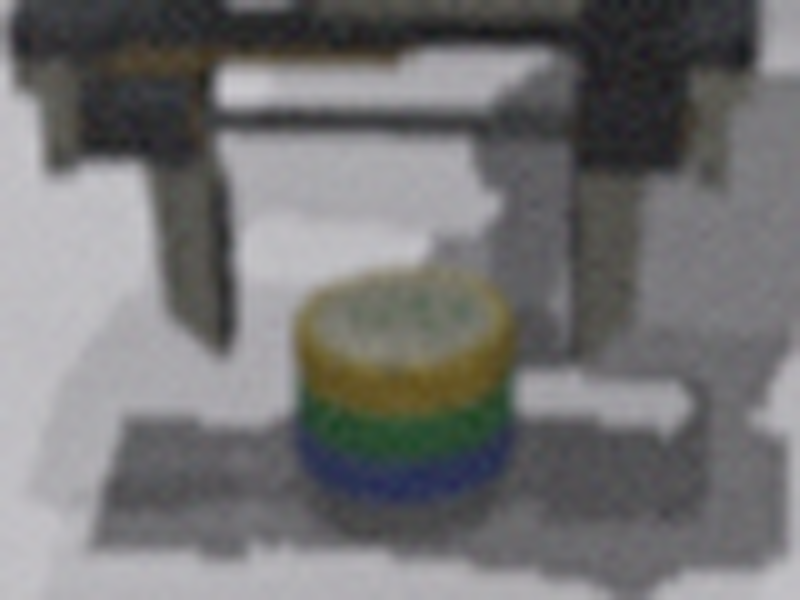

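All three tape bands share the same columns (297–317), so the pile is flush. Lowering the open fingers past the pile so the grasp point is at the blue dish's mid-height (TCP z≈4), then closing.

servo_tool(angular=[[0, 0, 0], [0, 0, 0], [0, 0, 0], [0, 0, 0], [0, 0, 0], [0, 0, 0], [0, 0, 0]], slide=[[0, 0, -6], [0, 0, -16], [0, 0, -26], [0, 0, -36], [0, 0, -42], [0, 0, -44], [0, 0, -44]], grip=[1, 1, 1, 1, 1, 1, 1])

```text
time: 13.55
tool_pos: [437.2, -13.9, 3.7]
tcp_rot: [-3.141, 0.001, -0.001]
contact_force: [0.1, 1.0, 0.5]
grip_width: 91.8
```

servo_tool(angular=[[0, 0, 0], [0, 0, 0], [0, 0, 0], [0, 0, 0], [0, 0, 0], [0, 0, 0], [0, 0, 0], [0, 0, 0], [0, 0, 0], [0, 0, 0]], slide=[[0, 0, 0], [0, 0, 0], [0, 0, 0], [0, 0, 0], [0, 0, 0], [0, 0, 0], [0, 0, 0], [0, 0, 0], [0, 0, 0], [0, 0, 0]], grip=[0.6, 0.5, 0.42, 0.36, 0.32, 0.28, 0.2, -0.5, -1, -1])

```text
time: 14.38
tool_pos: [437.7, -14.1, 4.4]
tcp_rot: [3.141, -0.0, -0.001]
contact_force: [0.2, -0.6, 4.5]
grip_width: 59.2
```

```bash
python3 - <<'E'
from h import *
c=bot.capture("scene");np.save("s8.npy",c,allow_pickle=True)
cv2.imwrite("pics/s8.png",cv2.resize(c["img"][150:210,267:347],(800,600),interpolation=2))
print(bot.get_obs()["tool_pos"],bot.get_obs()["grip_width"],bot.get_obs()["contact_force"])
E
```

```text
[437.73023561 -14.11666923   4.42933595] 59.5141828267554 [-0.95735629 -1.50382958  4.60802289]
```

View pics/s8.png

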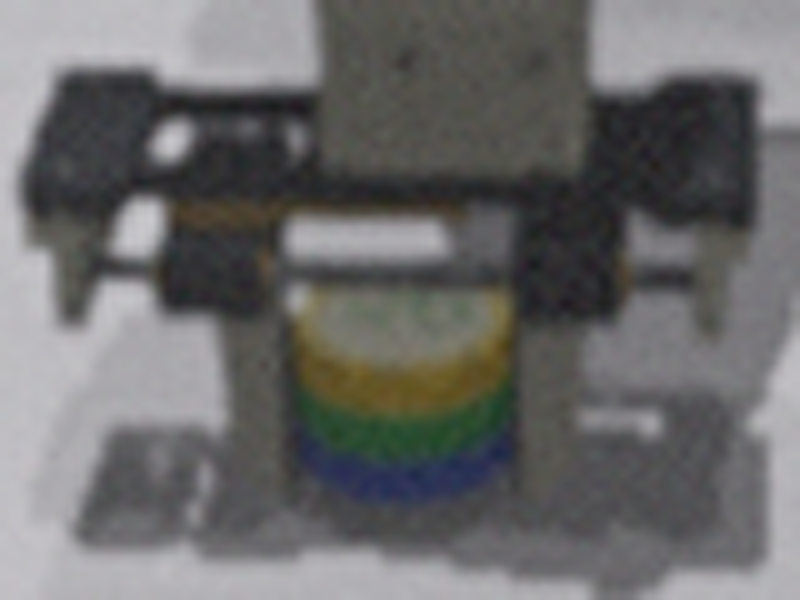

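The fingers hold the flush pile and reach below blue's underside. Small test lift first.

servo_tool(angular=[[0, 0, 0], [0, 0, 0], [0, 0, 0], [0, 0, 0], [0, 0, 0], [0, 0, 0]], slide=[[0, 0, 1], [0, 0, 3], [0, 0, 6], [0, 0, 9], [0, 0, 10], [0, 0, 10]], grip=[-1, -1, -1, -1, -1, -1])

```text
time: 14.93
tool_pos: [437.8, -14.0, 14.6]
tcp_rot: [3.141, -0.001, -0.001]
contact_force: [-0.3, 0.2, -1.0]
grip_width: 59.6
```

```bash
python3 - <<'E'
from h import *
c=bot.capture("scene")
cv2.imwrite("pics/s9.png",cv2.resize(c["img"][150:210,267:347],(800,600),interpolation=2))
print(bot.get_obs()["tool_pos"],bot.get_obs()["grip_width"],bot.get_obs()["contact_force"])
E
```

```text
[437.66780931 -13.9990185   14.42643328] 59.779250694500426 [ 0.66631545 -0.49127463 -1.07871383]
```

View pics/s9.png

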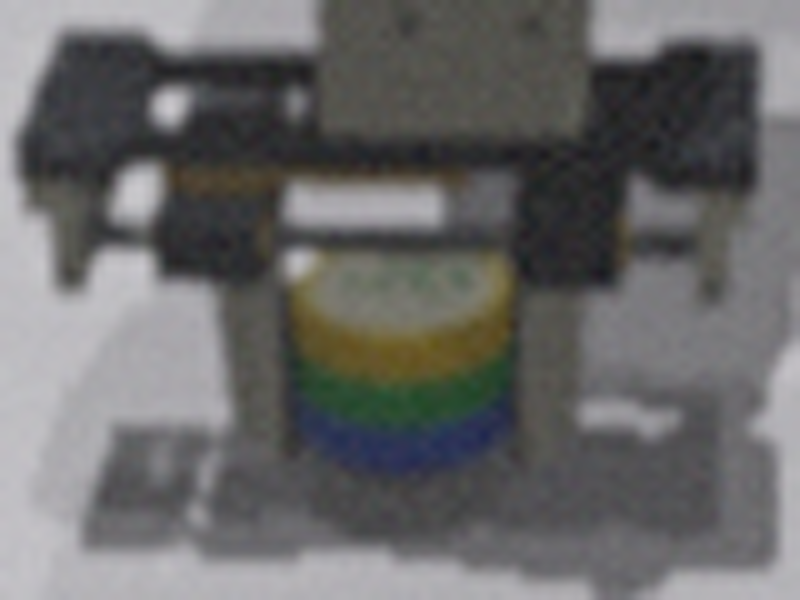

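All three dishes rose together, level, and the wrist carries about 1 N. Lifting the rest.

servo_tool(angular=[[0, 0, 0], [0, 0, 0], [0, 0, 0], [0, 0, 0], [0, 0, 0], [0, 0, 0], [0, 0, 0], [0, 0, 0], [0, 0, 0], [0, 0, 0]], slide=[[0, 0, 3], [0, 0, 9], [0, 0, 17], [0, 0, 27], [0, 0, 37], [0, 0, 47], [0, 0, 57], [0, 0, 66], [0, 0, 72], [0, 0, 75]], grip=[-1, -1, -1, -1, -1, -1, -1, -1, -1, -1])

```text
time: 15.82
tool_pos: [438.0, -14.1, 90.4]
tcp_rot: [3.141, -0.002, -0.001]
contact_force: [0.8, 0.6, -1.4]
grip_width: 59.6
```

servo_tool(angular=[[0, 0, 0], [0, 0, 0], [0, 0, 0], [0, 0, 0], [0, 0, 0], [0, 0, 0], [0, 0, 0], [0, 0, 0], [0, 0, 0], [0, 0, 0]], slide=[[0, 0, 1], [0, 0, 1], [0, 0, 1], [0, 0, 1], [0, 0, 1], [0, 0, 1], [0, 0, 1], [0, 0, 1], [0, 0, 1], [0, 0, 1]], grip=[-1, -1, -1, -1, -1, -1, -1, -1, -1, -1])

```text
time: 16.65
tool_pos: [437.5, -14.0, 90.2]
tcp_rot: [3.142, 0.0, -0.001]
contact_force: [0.1, 0.4, -0.3]
grip_width: 59.7
```

```bash
python3 - <<'E'
from h import *
c=bot.capture("scene");c2=bot.capture("scene")
cv2.imwrite("pics/s10.png",cv2.resize(c["img"][120:210,247:367],(800,600),interpolation=2))
o=bot.get_obs();print(o["tool_pos"],o["grip_width"],o["contact_force"],abs(o["dq"]).max())
hsv=cv2.cvtColor(c["img"],cv2.COLOR_BGR2HSV);P=cloud(c)
for n,a,b in(("y",18,35),("g",45,85),("b",105,130)):
    m=box(c,285,330,140,195)&(hsv[...,0]>=a)&(hsv[...,0]<=b)&(hsv[...,1]>90)&(P[...,0]<500)&(P[...,2]>60)
    v,u=np.nonzero(m);q=P[m];print(n,len(u),u.min(),u.max(),v.min(),v.max(),"x front",np.percentile(q[:,0],95),"z",np.percentile(q[:,2],[3,97]))
print(proj(c,[467,-14,100]))
t0=np.load("top0.npy",allow_pickle=True).item();t=bot.capture("top")
E
```

```text
[437.5539378  -14.02227412  90.23148157] 59.67045098402462 [-0.6204375   0.21470477 -0.81438539] 0.0026308437950570526
y 141 286 329 140 161 x front 467.77990169151957 z [128.97399663 184.92556488]
g 82 295 317 160 166 x front 468.541795156448 z [116.20682506 126.84991098]
b 65 295 317 165 170 x front 468.31305373598786 z [104.2225873  113.23971536]
(np.float64(305.1978839952866), np.float64(171.94256330552923))
```

View pics/s10.png

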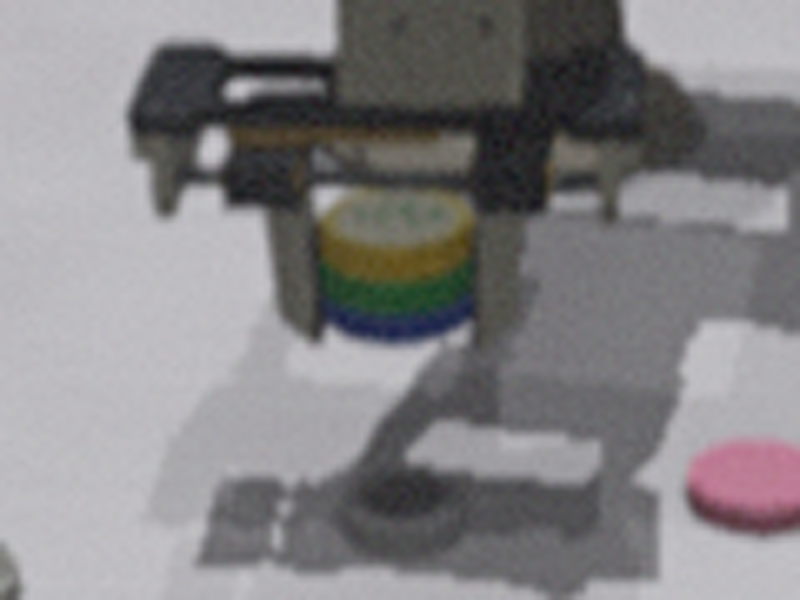

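The pile (400,265) hangs level and flush above the stand (400,510), with front edges at x=467.8, 468.5 and 468.3. Blue's underside is about 101 mm up. Handing in.

```bash
python3 -c "
from plant import bot
print(bot.close_job())"
```

```text
the job is handed in; nothing more can be done
None
```

I stacked green on blue, then yellow on green, releasing each. I then gripped the pile with the fingertips reaching below blue's underside and lifted it straight up 86 mm. I handed the job in at about 17 s, still holding the pile there; the system gave no verdict.

- **Position:** the last checks put blue's underside about 101 mm above the bench, about 86 mm clear of the stand. The gripper is still centred over the stand.
- **Alignment:** the front edges of the three dishes agree within 1 mm. The green and blue bands share the same columns in the picture, and the pile looked level.
- **Steadiness:** the arm was at rest, with the grip at 59.7 mm.
- **Weak spots:** the automatic column check on the yellow band failed in the final picture, because its mask caught background. For yellow I rely on its front edge, the picture, and the flush reading before the lift. The pads also touch green and yellow as well as blue, so I could not measure the grip force on blue alone.
- **Bystanders:** I saw no contact and kept every path clear of them, but I did not re-measure their positions at the end.

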